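# Push a slat home in the sloping gauge and stamp it

### The job

Take the long green slat from the bench, slide it lengthwise into the sloping slot of the gauge and push it fully home against the hidden stop, then let go of it. Then, with the slat fully home, press the gauge's black stamp cap through its soft first stop and right down to its stiffer second stop, and let it spring back up. Leave the slat in place and the other things on the bench where they are.

Things in the scene. Friction and masses are not known exactly. Their poses are not given: they have to be found in the camera images.
- jig: Fixed aluminium and grey gauge with a sloping blind slot. Origin: on the table straight below the slot mouth's centre; z up; jig x is level and points out of the mouth, away from the blind end (yaw varies). Base plate 135 x 85 x 10 mm, from 3.5 mm ahead of the origin to 131 mm behind. Out of the mouth the slot runs along (cos35, 0, sin35) degrees in jig axes: push in down and towards jig -x.
- mouth (a point): Centre of the slot mouth, 105 mm above the table, axes as the jig's. Slot 33 mm wide (jig y), 23 mm high, walls 8 mm, with a flared lip reaching 10 mm out. Sprung balls in the side walls 22 mm inside resist 5 to 8 N as its end passes, then drag 2 to 7 N, so it cannot slide by itself. The hidden stop is 70 to 95 mm inside the mouth, different each time; there the slat goes no further.
- cap_top (a point): Centre of the top face of the stamp's round black cap (38 mm across, 12 mm thick) on top of the gauge. At rest it lies 50 mm inside the mouth, measured along the slot, and 76 mm from the slot's centre line, square to the slot. It is pressed square to the slot: along (sin35, 0, -cos35) in jig axes. It stands on a round steel post 42 mm across.
- feeler (a joint): A soft feeler pin (0.4 to 0.7 N spring) standing 6 mm out of the face of the hidden stop: 0 free, about 0.006 m when the slat's end lies against the stop itself. It tells nothing until the last 6 mm of the slide. The ball drag holds the slat against it.
- stamp_cap (a joint): Soft first travel of the stamp cap: 0 up, 0.008 m at the first stop (1.5 to 3.5 N spring).
- stamp_core (a joint): Stiffer second travel of the stamp, 0 up, 0.005 m at the second, final stop (needs 8 N to start, 12 N at the end). Total travel of the cap is both added, 13 mm. Both spring back when released.
- slat: The green-painted wooden slat to be stamped, a plain bar 180 mm long (its x), 30 mm wide (y), 20 mm thick (z), 40 to 85 g, lying flat on the table. Both ends are alike. Origin: centre of its underside. It goes into the slot lengthwise, its 30 mm width along jig y.
- slat_mid (a point): Middle of the slat, 10 mm above its underside, axes as the slat's.
- stub: Bystander, to be left alone: a shorter, thicker green batten offcut, 110 x 42 x 26 mm, too big for the slot. Origin: centre of its underside.
- tape: Bystander, to be left alone: an empty cardboard tape core lying flat, 92 mm across, 28 mm high. Origin: centre of its underside.
- tub: Bystander, to be left alone: an open paper tub, 68 mm across, 75 mm high, upright. Origin: centre of its underside.
- jar: Bystander, to be left alone: a closed grey jar, 68 mm across, 90 mm high, upright. Origin: centre of its underside.
- marker: Bystander, to be left alone: a square-bodied marker pen lying flat, 140 mm long, 17 mm thick. Origin: centre of its underside.
- driver: Bystander, to be left alone: a screwdriver lying flat. Origin: centre of its underside.
There are look-alikes about, which are no part of the job. There is more than one size of the jig; the one meant has the size given above.

How it is judged (in metres and radians):
On the way, in this order (a step that is already met when the one before it is completed fails the run):
1. the slat is fully home in the slot, against the hidden stop, and let go of (value of joint feeler above 0.0035 m and distance between slat_mid and mouth below 0.027 m and y of slat_mid in the frame of jig between -0.004 and 0.004 m and contact force between the fingers and slat below 0.2 N), for 0.2 s.
2. with the slat home, the stamp is pressed through its first stop to its second stop (value of joint feeler above 0.0035 m and distance between slat_mid and mouth below 0.027 m and y of slat_mid in the frame of jig between -0.004 and 0.004 m and value of joint stamp_cap above 0.0065 m and value of joint stamp_core above 0.0038 m), for 0.05 s.
At the end, for the whole second after the job is handed in: The slat rests in the slot within 2.5 mm of the hidden stop (feeler in over 3.5 of its 6 mm), its middle within 27 mm of the mouth and 4 mm sideways; the stamp has sprung back (first travel under 1.5 mm, second under 1 mm); every bystander is within 30 mm of where it was (value of joint feeler above 0.0035 m and distance between slat_mid and mouth below 0.027 m and y of slat_mid in the frame of jig between -0.004 and 0.004 m and value of joint stamp_cap below 0.0015 m and value of joint stamp_core below 0.001 m and linear speed of slat below 0.01 m/s); the robot touches nothing.
It fails at once if the stamp is pressed past its first stop while the slat is not home (value of joint stamp_core above 0.002 m and not (value of joint feeler above 0.0035 m and distance between slat_mid and mouth below 0.027 m and y of slat_mid in the frame of jig between -0.004 and 0.004 m)).
It fails at once if a bystander is moved by more than 30 mm (distance of any of stub, tape, tub, jar, marker, driver from where it was at the start of the episode above 0.03 m).
It also fails if it takes over 48 s, if anything falls off the work surface, if the arm or the gripper's body presses on something with over 40 N, if the wrist force passes 120 N, or if a joint passes its speed limit or range.

### The arm

A 6-joint arm with a two-finger parallel gripper is mounted at the origin on the work surface. World frame = base frame: x ahead of the robot, y to its left, z up, the work surface at z = 0. Lengths are in mm, angles in rad, forces in N, time in s.
With the tool pointing down it reaches from about 325 to 850 mm from the base axis. Payload 4.4 kg.
Tool frame: the origin (TCP) lies where the fingers leave the gripper's body, on its centre line; the fingertips stand 97 mm ahead of it and the grasp point (between the pads) lies 78 mm ahead of it; z points along the fingers, y is the line along which they close (so a half turn about z gives the same grasp; the last joint's range is limited). The gripper opens to 94 mm and grips with 3 to 60 N. Pads are 16 mm wide; open, the fingers measure 119 mm over their backs; the gripper's body (75 mm by 177 mm) begins 78 mm behind the grasp point.
Start: joints at [-1.29, 0.207, 1.542, -0, 1.393, -0.15], TCP at [240.63, -522.231, 302.647] pointing down, gripper open.
Joint ranges: [-2.73, 2.73], [-0.86, 2.22], [0.23, 2.46], [-1.11, 4.25], [0.08, 2.63], [-2.82, 2.82]. Speed limits (rad/s): [2.79, 2.79, 3.14, 3.14, 3.14, 3.14].

### API

Orientations are given as a unit quaternion [x, y, z, w].
In Python, from bench import ctrl, cams, order gives the robot as it stands. The module is installed in compiled form; this text tells all that it offers.
- The arm moves only by the shell command python3 -m jog 'ROWS'. ROWS is JSON, a list of rows, each an object with "gripper": the opening in per cent of the stroke, from 0 (shut) to 100 (fully open); "delta_pos": the shift along the tool's x, y, z in m, a list of three; "twist": the turn about the tool's z in degrees. A call has 1 to 8 rows; each row is the pose to reach, as a shift and turn from the pose commanded when the call began, along the tool's axes at that moment; what a row does not reach only later rows make up. A row lasts 1/10 s, in which the tool goes at most 50 mm and 8.59 degrees, less where a joint would pass 70% of its speed; a pose out of reach is approached as far as the arm can. A call with a gripper value outside its range is refused whole. The fingers move at their own pace and stop on an object; the grip force is fixed at half the most. Time passes only in rows, so rows that repeat a pose let the fingers close. It gives the time, the measured TCP pose, the force, the opening and the grip force at its end, in the units of the state.
- ctrl.sense(): the state, without advancing time (a new reading comes with each control period).
- cams.grab_frame(name): name is "side" or "top"; returns the picture (400x640x3 uint8, red, green, blue); there is no depth.
- cams.get_calibration(name): a dict with "fx", "fy", "cx", "cy" (pixels), "rvec" (rotation vector, rad) and "tvec" (3), from world to camera coordinates, as OpenCV has them. Camera axes: x right, y down, z forward; pixel columns grow to the right and rows downward; lengths in mm; the calibration is good to about 2 mm. A picture is of the moment at which its call begins. get_calibration takes no time and is no camera call.
- order.sign_off(): hands the job in; it is judged then, once.
The state is a dict: "clock": time; "joint_positions": joint angles; "qd": joint speeds; "tau": joint torques, N m; "position": TCP position; "tcp_rot": TCP orientation; "ft_force": force on the tool from outside, world axes, zero at the start; "wrist_torque": the same for the moment, N m; "opening": finger opening in mm; "grasp_force": force on a finger pad.
Only numpy, scipy, OpenCV 4.12 (cv2) and the standard library are available. Lean on these libraries where they do the work, as an engineer would, in place of code of your own. Each camera call takes 0.05 s, during which the arm holds its last target. There are 200 camera calls.

## Working session

There is one attempt and no reset: what is moved stays moved. The work goes in short steps, Python scripts to look and compute and a shell command to move; the robot and the scene stay as the last step left them, time stands still between calls to the robot, and variables do not carry over. Pictures are saved under pics/ and viewed, at most 12 in all, crops included, and the job is handed in when it is done.

```bash
mkdir -p pics; ls; python3 - <<'E'
from bench import ctrl,cams
import cv2
s=ctrl.sense();print(s)
for n in("top","side"):
    c=cams.get_calibration(n);print(n,c)
    cv2.imwrite(f"pics/{n}0.png",cams.grab_frame(n)[:,:,::-1])
E
```

```text
pics
{'clock': 0.0, 'joint_positions': array([-1.28948682e+00,  2.07426347e-01,  1.54290653e+00,  2.18210409e-05,
        1.39346202e+00, -1.50526727e-01]), 'qd': array([ 1.45762144e-03, -8.26426519e-04,  3.28241338e-05, -8.64980330e-04,
       -1.12201164e-03,  9.83553976e-04]), 'tau': array([ 1.74160516e-03, -3.70870972e+01, -2.81413668e+01,  6.98023802e-02,
        3.61273647e-02, -1.74171801e-04]), 'position': array([ 240.48227092, -521.67524946,  301.5094373 ]), 'tcp_rot': array([ 9.76779927e-01,  2.14242297e-01, -6.12382192e-05, -1.09946969e-03]), 'ft_force': array([ 0.54563693,  0.26826187, -0.07502424]), 'wrist_torque': array([ 0.02344554, -0.00461057,  0.00612718]), 'grasp_force': 0.0, 'opening': 93.8828947604639}
top {'fx': 367.56080590942037, 'fy': 367.56080590942037, 'cx': 324.9352032863172, 'cy': 195.82189436792282, 'rvec': array([ 2.16881105, -2.1836928 ,  0.10190701]), 'tvec': array([3.85317560e-01, 5.33084449e+02, 1.01040901e+03])}
side {'fx': 377.227551001894, 'fy': 377.227551001894, 'cx': 321.54059255520133, 'cy': 199.46355794540492, 'rvec': array([ 0.71055209, -2.49153971,  1.29008786]), 'tvec': array([423.12039276, 241.34900949, 696.15199281])}
```

View pics/top0.png

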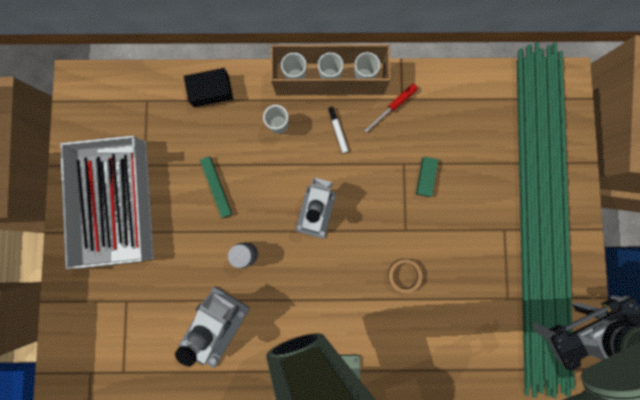

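View pics/side0.png

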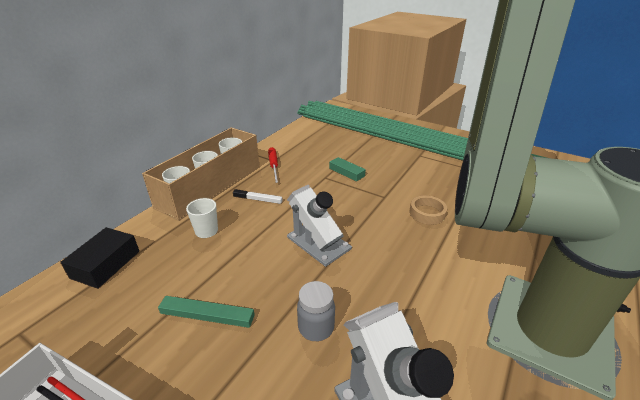

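The top view shows the slat at about (215,187), with the smaller jig and its cap at (315,210). That jig matches the 135x85 size, and the larger look-alike sits at (212,325). The jig mouth appears to face image-up. The side view shows the slat at (207,311) and the jig at (320,225). I'll measure the slat and zoom in on the jig.

```bash
cat > h.py <<'E'
import numpy as np,cv2
from bench import ctrl,cams
from scipy.spatial.transform import Rotation as R
def cal(n):
    c=cams.get_calibration(n);K=np.array([[c['fx'],0,c['cx']],[0,c['fy'],c['cy']],[0,0,1]])
    return K,cv2.Rodrigues(c['rvec'])[0],c['tvec']
def ray(n,uv):
    K,Rm,t=cal(n);d=Rm.T@np.linalg.solve(K,[uv[0],uv[1],1]);return -Rm.T@t,d/np.linalg.norm(d)
def plane(n,uv,z):
    o,d=ray(n,uv);return o+d*(z-o[2])/d[2]
def proj(n,P):
    K,Rm,t=cal(n);p=(Rm@np.atleast_2d(P).T).T+t;p=p@K.T;return p[:,:2]/p[:,2:]
def tri(u1,u2):
    (a,d),(b,e)=ray('top',u1),ray('side',u2)
    s=np.linalg.lstsq(np.c_[d,-e],b-a,rcond=None)[0];p,q=a+s[0]*d,b+s[1]*e
    return (p+q)/2,np.linalg.norm(p-q)
E
python3 - <<'E'
from h import *
for n,box in(("top",(190,145,240,230)),("side",(150,285,265,335))):
    im=cv2.imread(f"pics/{n}0.png");x0,y0,x1,y1=box
    hsv=cv2.cvtColor(im,cv2.COLOR_BGR2HSV);m=cv2.inRange(hsv,(60,90,20),(95,255,255))
    mm=np.zeros_like(m);mm[y0:y1,x0:x1]=m[y0:y1,x0:x1]
    c=max(cv2.findContours(mm,0,1)[0],key=cv2.contourArea)
    r=cv2.minAreaRect(c);print(n,r)
    if n=="top":
        w=[plane(n,p,20) for p in c[:,0].astype(float)]
        print(cv2.minAreaRect(np.float32([p[:2] for p in w])))
    else: print(cv2.approxPolyDP(c,3,True)[:,0])
    print("cam",ray(n,(0,0))[0])
a=cv2.imread("pics/top0.png")[165:255,280:350];b=cv2.imread("pics/side0.png")[175:275,275:365]
a=cv2.resize(a,None,fx=5,fy=5,interpolation=2);b=cv2.resize(b,None,fx=4.9,fy=4.5,interpolation=2)[:450]
cv2.imwrite("pics/crop.png",np.hstack([a,b]))
E
```

```text
top ((215.39727783203125, 186.7260284423828), (61.09548568725586, 9.831457138061523), 69.44395446777344)
((561.9179077148438, 306.8851623535156), (175.50270080566406, 27.744539260864258), 21.3094425201416)
cam [ 4.39284030e+02 -4.40846151e-02  1.05457815e+03]
side ((205.58526611328125, 310.9371643066406), (95.27621459960938, 18.51594352722168), 8.615649223327637)
[[158 307]
 [167 314]
 [249 326]
 [253 310]
 [168 296]]
cam [137.41937965 588.30750659 597.42614609]
```

View pics/crop.png

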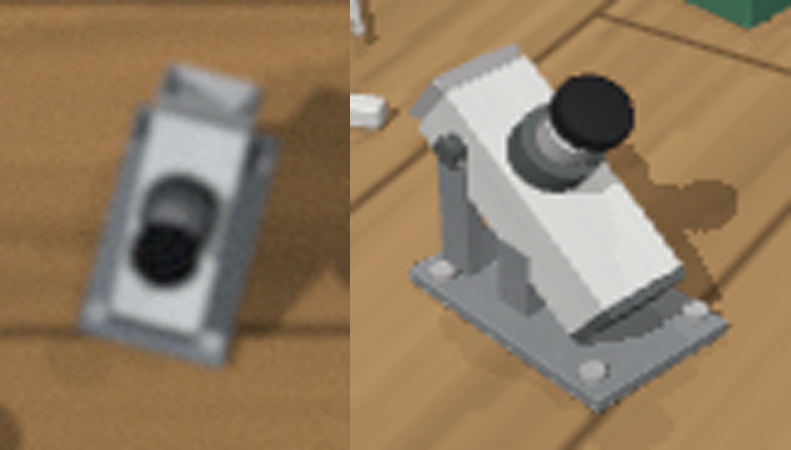

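The crop shows the jig's mouth facing image-up, away from the robot. The cap centre is at crop (165,253) in the top view and (592,112) in the side view, and the base corners are clear in both.

```bash
python3 - <<'E'
from h import *
T=lambda x,y:(280+x/5-.4,165+y/5-.4); S=lambda x,y:(275+(x-350)/4.9-.4,175+y/4.5-.4)
bl,br,fr=[plane('top',T(*p),10)[:2] for p in((80,328),(225,365),(283,138))]
print("top base",bl,br,fr,np.linalg.norm(bl-br),np.linalg.norm(br-fr))
sfl,sbl,sbr=[plane('side',S(*p),10)[:2] for p in((412,275),(600,407),(728,323))]
print("side base",sfl,sbl,sbr,np.linalg.norm(sfl-sbl),np.linalg.norm(sbl-sbr))
for f,b in((fr,br),(sfl,sbl)): d=f-b;print("yaw",np.degrees(np.arctan2(d[1],d[0])))
for l,r in((bl,br),(sbl,sbr)): d=l-r;print("yaw(w)",np.degrees(np.arctan2(-d[0],d[1])))
print("cap",tri(T(165,253),S(592,112)),"lip tips",plane('top',T(170,65),124),plane('top',T(262,92),124))
for p in((567,309),): 
  pass
tl=[plane('side',p,20) for p in((158.,307),(168.,296),(253.,310))];print("slat side",np.round(tl,1), (tl[0]+tl[2])/2)
E
```

```text
top base [437.27031113  80.36294835] [415.8898604   -1.53400508] [544.54072162 -35.55346075] 84.64180205910851 133.07279006472942
side base [561.22369112  51.195221  ] [434.0864097   85.64435906] [414.05430002   3.10352784] 131.72179562036507 84.93688384630879
yaw -14.81183550604156
yaw -15.160837854508866
yaw(w) -14.631372393278225
yaw(w) -13.64155607758917
cap (array([474.54121912,  28.2628263 , 134.09195484]), np.float64(0.10787164770636685)) lip tips [570.90864207  25.67137326 124.        ] [556.70682649 -21.19502496 124.        ]
slat side [[640.  355.2  20. ]
 [645.3 327.5  20. ]
 [483.8 266.1  20. ]] [561.91629454 310.61712836  20.        ]
```

Both views agree on the jig: base 85x133 and yaw about -14.7°, with its origin near (554,8). The slat centre is near (562,308.5) with yaw 21°. The tool can't tilt, so I'll grip near the far end and let the slat pivot in the pads, helped by gravity and the slot roof.

```bash
cat >> h.py <<'E'
def go(x,y,z,yaw=None):
    "tool-frame shift (m) and twist (deg) to world TCP goal"
    s=ctrl.sense();r=R.from_quat(s['tcp_rot']);d=r.inv().apply(np.array([x,y,z])-s['position'])/1000
    a=r.as_matrix()[:,0];cur=np.degrees(np.arctan2(a[1],a[0]))
    print("t",round(s['clock'],2),"pos",s['position'].round(1),"yaw",round(cur,2),"F",s['ft_force'].round(1),"open",round(s['opening'],1),"-> d",d.round(4),"twist",None if yaw is None else round(cur-yaw,2))
E
python3 -c "
from h import *
go(618,330,180,21)"
python3 -m jog '[{"gripper":100,"delta_pos":[0.35,-0.3075,0],"twist":3.7},{"gripper":100,"delta_pos":[0.35,-0.3075,0],"twist":3.7},{"gripper":100,"delta_pos":[0.35,-0.3075,0],"twist":3.7},{"gripper":100,"delta_pos":[0.35,-0.3075,0],"twist":3.7},{"gripper":100,"delta_pos":[0.35,-0.3075,0],"twist":3.7},{"gripper":100,"delta_pos":[0.35,-0.3075,0],"twist":3.7},{"gripper":100,"delta_pos":[0.35,-0.3075,0],"twist":3.7},{"gripper":100,"delta_pos":[0.35,-0.3075,0],"twist":3.7}]'
python3 -c "
from h import *
go(618,330,180,21)"
```

```text
t 0.1 pos [ 240.5 -521.7  301.6] yaw 24.74 F [-0.3  0.   0.4] open 94.2 -> d [ 0.6993 -0.6153  0.1231] twist 3.74
clock: 0.9
position: [403.2, -154.6, 302.4]
tcp_rot: [0.983, 0.182, -0.0, -0.0]
ft_force: [0.7, 0.2, 0.5]
opening: 93.8
grasp_force: 0.0
t 0.9 pos [ 403.2 -154.6  302.4] yaw 21.01 F [0.7 0.2 0.5] open 93.8 -> d [ 0.3743 -0.3754  0.1225] twist 0.01
```

```bash

python3 -m jog '[{"gripper":100,"delta_pos":[0.37,-0.37,0],"twist":0},{"gripper":100,"delta_pos":[0.37,-0.37,0],"twist":0},{"gripper":100,"delta_pos":[0.37,-0.37,0],"twist":0},{"gripper":100,"delta_pos":[0.37,-0.37,0],"twist":0},{"gripper":100,"delta_pos":[0.37,-0.37,0],"twist":0},{"gripper":100,"delta_pos":[0.37,-0.37,0],"twist":0},{"gripper":100,"delta_pos":[0.37,-0.37,0],"twist":0},{"gripper":100,"delta_pos":[0.37,-0.37,0],"twist":0}]'
python3 -c "
from h import *
go(618,330,180,21)"
```

```text
clock: 1.7
position: [565.7, 210.9, 302.0]
tcp_rot: [0.983, 0.183, -0.0, 0.0]
ft_force: [0.4, -1.4, 0.6]
opening: 94.0
grasp_force: 0.0
t 1.7 pos [565.7 210.9 302. ] yaw 21.06 F [ 0.4 -1.4  0.6] open 94.0 -> d [ 0.0918 -0.0923  0.1219] twist 0.06
```

```bash

python3 -m jog '[{"gripper":70,"delta_pos":[0.0915,-0.0915,0.05],"twist":0},{"gripper":70,"delta_pos":[0.0915,-0.0915,0.05],"twist":0},{"gripper":70,"delta_pos":[0.0915,-0.0915,0.05],"twist":0},{"gripper":70,"delta_pos":[0.0915,-0.0915,0.15],"twist":0},{"gripper":70,"delta_pos":[0.0915,-0.0915,0.15],"twist":0},{"gripper":70,"delta_pos":[0.0915,-0.0915,0.15],"twist":0}]'
python3 -c "
from h import *
go(618,330,101,21)
for n in('top','side'): cv2.imwrite(f'pics/{n}1.png',cams.grab_frame(n)[:,:,::-1])
a=cv2.imread('pics/top1.png')[130:250,170:290];b=cv2.imread('pics/side1.png')[200:360,120:320]
cv2.imwrite('pics/c1.png',np.hstack([cv2.resize(a,(400,400)),cv2.resize(b,(400,400))]))"
```

```text
clock: 2.3
position: [611.8, 325.2, 141.9]
tcp_rot: [0.983, 0.183, -0.01, 0.002]
ft_force: [-0.6, -0.8, -1.8]
opening: 65.6
grasp_force: 0.0
t 2.3 pos [611.8 325.2 141.9] yaw 21.08 F [-0.6 -0.8 -1.8] open 65.6 -> d [ 0.0083 -0.0023  0.0407] twist 0.08
```

View pics/c1.png

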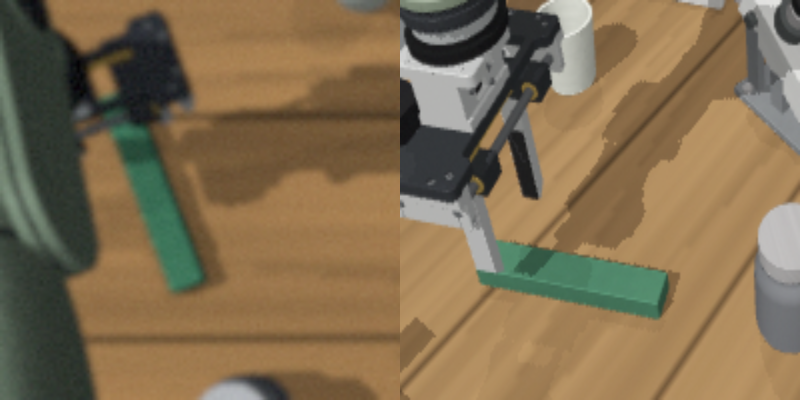

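The fingers straddle the slat near its far end. Next I let the arm settle, then descend.

```bash

python3 -m jog '[{"gripper":60,"delta_pos":[0,0,0.02],"twist":0},{"gripper":60,"delta_pos":[0,0,0.02],"twist":0},{"gripper":60,"delta_pos":[0,0,0.02],"twist":0}]'
python3 -c "
from h import *
go(618,330,101,21)"
```

```text
clock: 2.7
position: [619.5, 327.3, 135.9]
tcp_rot: [0.983, 0.182, 0.002, -0.0]
ft_force: [-0.2, -0.6, -0.2]
opening: 56.3
grasp_force: 0.0
t 2.7 pos [619.5 327.3 135.9] yaw 21.02 F [-0.2 -0.6 -0.2] open 56.3 -> d [-0.0006 -0.003   0.0349] twist 0.02
```

```bash

python3 -m jog '[{"gripper":60,"delta_pos":[0,-0.002,0.02],"twist":0},{"gripper":60,"delta_pos":[0,-0.002,0.034],"twist":0},{"gripper":60,"delta_pos":[0,-0.002,0.034],"twist":0},{"gripper":0,"delta_pos":[0,-0.002,0.034],"twist":0},{"gripper":0,"delta_pos":[0,-0.002,0.034],"twist":0},{"gripper":0,"delta_pos":[0,-0.002,0.034],"twist":0},{"gripper":0,"delta_pos":[0,-0.002,0.034],"twist":0},{"gripper":0,"delta_pos":[0,-0.002,0.034],"twist":0}]'
python3 -c "
from h import *
go(618,330,101,21)"
```

```text
clock: 3.5
position: [617.6, 329.0, 99.3]
tcp_rot: [0.983, 0.183, 0.0, -0.0]
ft_force: [-0.9, -0.2, 1.5]
opening: 29.6
grasp_force: 30.0
t 3.5 pos [617.6 329.   99.3] yaw 21.04 F [-0.9 -0.2  1.5] open 29.6 -> d [ 0.0007 -0.0008 -0.0017] twist 0.04
```

Gripped at 29.6 mm with 30 N. I'll lift 90 mm and look at the sag.

```bash

python3 -m jog '[{"gripper":0,"delta_pos":[0,0,-0.03],"twist":0},{"gripper":0,"delta_pos":[0,0,-0.06],"twist":0},{"gripper":0,"delta_pos":[0,0,-0.09],"twist":0},{"gripper":0,"delta_pos":[0,0,-0.09],"twist":0},{"gripper":0,"delta_pos":[0,0,-0.09],"twist":0}]'
python3 -c "
from h import *
cv2.imwrite('pics/side2.png',cams.grab_frame('side')[:,:,::-1])
b=cv2.imread('pics/side2.png')
hsv=cv2.cvtColor(b,cv2.COLOR_BGR2HSV);m=cv2.inRange(hsv,(60,90,20),(95,255,255));m[:180]=0;m[:,:100]=0;m[:,330:]=0
c=max(cv2.findContours(m,0,1)[0],key=cv2.contourArea);print(cv2.approxPolyDP(c,2,True)[:,0].tolist())
g=np.array([617.6,329,101.5]);u=np.array([.934,.358,0])
for a in(0,20,35,60): print(a,proj('side',g-150*(np.cos(np.radians(a))*u+[0,0,np.sin(np.radians(a))])).round())
cv2.imwrite('pics/c2.png',cv2.resize(b[180:380,100:350],(625,500)))"
```

```text
clock: 4.0
position: [617.5, 329.0, 188.9]
tcp_rot: [0.983, 0.183, 0.001, -0.0]
ft_force: [0.3, -0.1, -1.1]
opening: 29.5
grasp_force: 30.0
[[162, 264], [170, 283], [240, 294], [244, 293], [248, 284], [248, 277]]
0 [[248. 285.]]
20 [[246. 303.]]
35 [[239. 314.]]
60 [[218. 325.]]
```

View pics/c2.png

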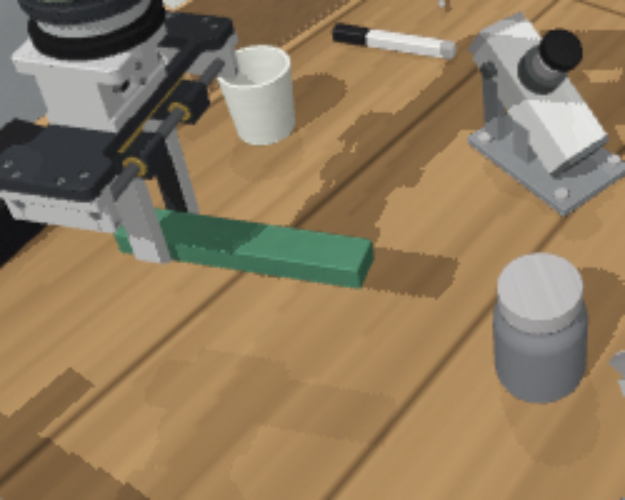

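The slat stayed level in the pads. Plan: carry it to the jig, hook end B under the overhanging lip and raise the gripper in an arc, so the slat tilts to about 35°. Then insert it.

```bash

python3 -c "
from h import *
go(720,250,225,5); go(738,-40,225,-14.7)
for p in((282,122),(345,152),(338,108),(385,90)): print(plane('top',p,20).round())"
```

```text
t 4.05 pos [616.5 328.7 187.1] yaw 21.04 F [ 0.5 -0.1 -0.5] open 29.8 -> d [ 0.0682  0.1106 -0.038 ] twist 16.04
t 4.05 pos [616.5 328.7 187.1] yaw 21.04 F [ 0.5 -0.1 -0.5] open 29.8 -> d [-0.0191  0.3877 -0.0378] twist 35.74
[748. 119.  20.]
[659. -61.  20.]
[788. -43.  20.]
[ 841. -180.   20.]
```

```bash

python3 -m jog '[{"gripper":0,"delta_pos":[0.03,0.03,-0.038],"twist":8},{"gripper":0,"delta_pos":[0.068,0.06,-0.038],"twist":16},{"gripper":0,"delta_pos":[0.068,0.11,-0.038],"twist":24},{"gripper":0,"delta_pos":[0.068,0.16,-0.038],"twist":32},{"gripper":0,"delta_pos":[0.06,0.21,-0.038],"twist":35.7},{"gripper":0,"delta_pos":[0.04,0.255,-0.038],"twist":35.7},{"gripper":0,"delta_pos":[0.02,0.3,-0.038],"twist":35.7},{"gripper":0,"delta_pos":[0,0.345,-0.038],"twist":35.7}]'
python3 -m jog '[{"gripper":0,"delta_pos":[0,0,0],"twist":0},{"gripper":0,"delta_pos":[0,0,0],"twist":0}]'
python3 -c "
from h import *
go(738,-40,144,-14.7)"
```

```text
clock: 4.85
position: [739.6, 5.7, 222.6]
tcp_rot: [0.992, -0.128, -0.003, 0.0]
ft_force: [0.8, 0.8, -0.4]
opening: 29.6
grasp_force: 30.0
clock: 5.05
position: [740.0, 6.0, 223.4]
tcp_rot: [0.992, -0.129, -0.003, -0.0]
ft_force: [-1.3, 0.4, -0.5]
opening: 29.7
grasp_force: 30.0
t 5.05 pos [740.    6.  223.4] yaw -14.84 F [-1.3  0.4 -0.5] open 29.7 -> d [0.0102 0.0449 0.0794] twist -0.14
```

```bash

python3 -m jog '[{"gripper":0,"delta_pos":[0.01,0.045,0],"twist":0},{"gripper":0,"delta_pos":[0.01,0.045,0.03],"twist":0},{"gripper":0,"delta_pos":[0.01,0.045,0.08],"twist":0},{"gripper":0,"delta_pos":[0.01,0.045,0.08],"twist":0},{"gripper":0,"delta_pos":[0.01,0.045,0.08],"twist":0},{"gripper":0,"delta_pos":[0.01,0.045,0.08],"twist":0}]'
python3 -c "
from h import *
go(738,-40,144,-14.7)
for n in('top','side'): cv2.imwrite(f'pics/{n}3.png',cams.grab_frame(n)[:,:,::-1])
a=cv2.imread('pics/top3.png')[120:250,270:370];b=cv2.imread('pics/side3.png')[120:280,200:370]
cv2.imwrite('pics/c3.png',np.hstack([cv2.resize(a,(400,520),interpolation=2),cv2.resize(b,(400,376),interpolation=2) if 0 else cv2.copyMakeBorder(cv2.resize(b,(400,376),interpolation=2),0,144,0,0,0)]))"
```

```text
clock: 5.65
position: [740.9, -37.2, 148.9]
tcp_rot: [0.992, -0.127, 0.002, -0.0]
ft_force: [0.2, 0.4, -0.0]
opening: 29.7
grasp_force: 30.0
t 5.65 pos [740.9 -37.2 148.9] yaw -14.56 F [ 0.2  0.4 -0. ] open 29.7 -> d [-0.0021  0.0034  0.0049] twist 0.14
```

View pics/c3.png

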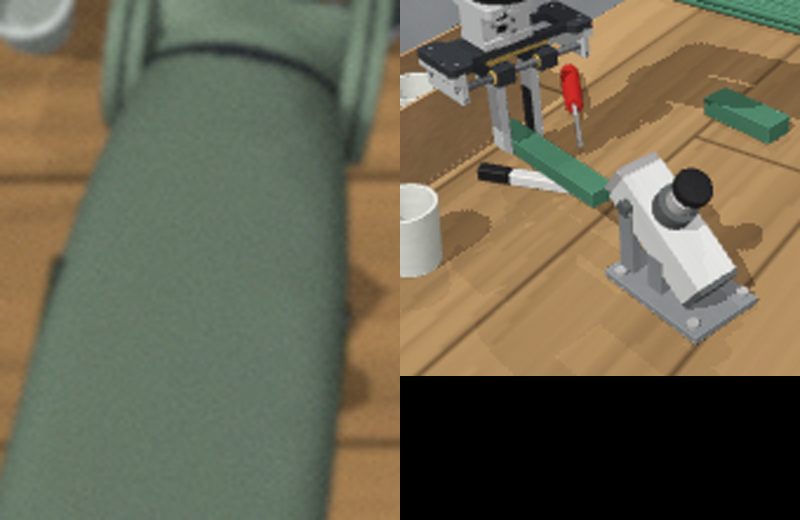

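```bash

python3 -m jog '[{"gripper":0,"delta_pos":[-0.01,0.0045,0],"twist":0},{"gripper":0,"delta_pos":[-0.025,0.0045,0],"twist":0},{"gripper":0,"delta_pos":[-0.037,0.0045,0],"twist":0},{"gripper":0,"delta_pos":[-0.037,0.0045,0],"twist":0}]'
python3 -m jog '[{"gripper":0,"delta_pos":[0,0,-0.005],"twist":0},{"gripper":0,"delta_pos":[0,0,-0.010],"twist":0},{"gripper":0,"delta_pos":[0,0,-0.014],"twist":0},{"gripper":0,"delta_pos":[0,0,-0.014],"twist":0}]'
python3 -c "
from h import *
go(738,-40,144,-14.7)"
```

```text
clock: 6.15
position: [702.7, -32.9, 149.2]
tcp_rot: [0.992, -0.127, 0.001, -0.0]
ft_force: [-0.7, -0.6, -1.3]
opening: 29.8
grasp_force: 30.0
clock: 6.55
position: [703.7, -33.7, 162.2]
tcp_rot: [0.992, -0.128, 0.001, 0.0]
ft_force: [0.7, -0.7, -0.8]
opening: 29.5
grasp_force: 30.0
t 6.55 pos [703.7 -33.7 162.2] yaw -14.66 F [ 0.7 -0.7 -0.8] open 29.5 -> d [ 0.0347 -0.0025  0.0183] twist 0.04
```

```bash

python3 -m jog '[{"gripper":0,"delta_pos":[0,0,-0.005],"twist":0},{"gripper":0,"delta_pos":[0,0,-0.01],"twist":0},{"gripper":0,"delta_pos":[0,0,-0.015],"twist":0},{"gripper":0,"delta_pos":[0,0,-0.015],"twist":0}]'
python3 -c "
from h import *
go(738,-40,144,-14.7);print(ctrl.sense()['wrist_torque'].round(2))"
```

```text
clock: 6.95
position: [703.1, -33.5, 176.6]
tcp_rot: [0.992, -0.128, 0.001, 0.0]
ft_force: [0.5, -0.6, -1.4]
opening: 29.6
grasp_force: 30.0
t 6.95 pos [703.1 -33.5 176.6] yaw -14.66 F [ 0.5 -0.6 -1.4] open 29.6 -> d [ 0.0353 -0.0026  0.0327] twist 0.04
[-0.11 -0.32  0.04]
```

```bash

python3 -m jog '[{"gripper":0,"delta_pos":[0,0,-0.005],"twist":0},{"gripper":0,"delta_pos":[0,0,-0.01],"twist":0},{"gripper":0,"delta_pos":[0,0,-0.015],"twist":0},{"gripper":0,"delta_pos":[0,0,-0.015],"twist":0}]'
python3 -c "
from h import *
go(738,-40,144,-14.7);print(ctrl.sense()['wrist_torque'].round(2))
cv2.imwrite('pics/side4.png',cams.grab_frame('side')[:,:,::-1])
b=cv2.imread('pics/side4.png')[120:280,200:370]
cv2.imwrite('pics/c4.png',cv2.resize(b,(640,600),interpolation=2))"
```

```text
clock: 7.35
position: [703.0, -33.4, 191.8]
tcp_rot: [0.992, -0.128, 0.001, -0.0]
ft_force: [0.4, 1.2, -2.3]
opening: 29.5
grasp_force: 30.0
t 7.35 pos [703.  -33.4 191.8] yaw -14.66 F [ 0.4  1.2 -2.3] open 29.5 -> d [ 0.0355 -0.0025  0.0479] twist 0.04
[-0.02 -0.29 -0.  ]
```

View pics/c4.png

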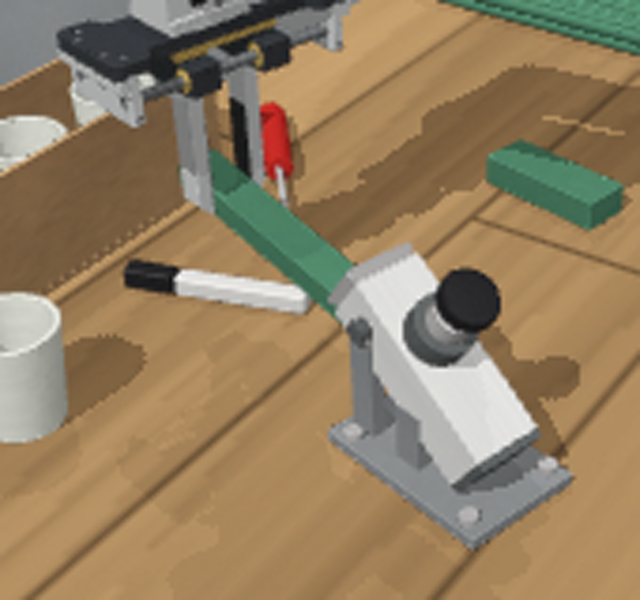

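The slat is rotating under the lip as planned. Next, continue the arc.

```bash

python3 -m jog '[{"gripper":0,"delta_pos":[-0.003,0,-0.012],"twist":0},{"gripper":0,"delta_pos":[-0.006,0,-0.024],"twist":0},{"gripper":0,"delta_pos":[-0.01,0,-0.036],"twist":0},{"gripper":0,"delta_pos":[-0.014,0,-0.048],"twist":0},{"gripper":0,"delta_pos":[-0.019,0,-0.058],"twist":0},{"gripper":0,"delta_pos":[-0.019,0,-0.058],"twist":0}]'
python3 -c "
from h import *
go(738,-40,144,-14.7);print(ctrl.sense()['wrist_torque'].round(2))
cv2.imwrite('pics/side5.png',cams.grab_frame('side')[:,:,::-1])
b=cv2.imread('pics/side5.png')[120:280,200:370]
cv2.imwrite('pics/c5.png',cv2.resize(b,(640,600),interpolation=2))
im=cv2.imread('pics/side5.png');hsv=cv2.cvtColor(im,cv2.COLOR_BGR2HSV);m=cv2.inRange(hsv,(60,90,20),(95,255,255));m[:130]=0;m[230:]=0;m[:,:240]=0;m[:,310:]=0
c=max(cv2.findContours(m,0,1)[0],key=cv2.contourArea);print(cv2.approxPolyDP(c,1.5,True)[:,0].tolist())
s=ctrl.sense()['position'];ex=np.array([.967,-.254,0]);ey=np.array([.254,.967,0]);P=s-[0,0,89.3]
for a in(25,30,35,40):
  u=np.cos(np.radians(a))*ex+[0,0,np.sin(np.radians(a))];n=np.cross(u,ey)
  n=n*np.sign(n[2])
  print(a,[proj('side',P+k*u+15*ey*sy+10*n)[0].round(1).tolist() for k in(-120,-20) for sy in(1,-1)])
"
```

```text
clock: 8.0
position: [684.5, -28.4, 251.5]
tcp_rot: [0.992, -0.127, 0.002, 0.0]
ft_force: [0.6, -0.2, -0.8]
opening: 29.7
grasp_force: 30.0
t 8.0 pos [684.5 -28.4 251.5] yaw -14.64 F [ 0.6 -0.2 -0.8] open 29.7 -> d [ 0.0543 -0.0023  0.1077] twist 0.06
[-0.   -0.09 -0.02]
[[259, 138], [259, 160], [286, 199], [295, 189]]
25 [[288.1, 187.8], [298.0, 182.9], [262.8, 157.4], [273.0, 153.3]]
30 [[287.2, 190.6], [297.0, 185.7], [262.9, 158.1], [273.0, 154.0]]
35 [[286.0, 193.0], [295.8, 188.1], [262.9, 158.8], [273.0, 154.7]]
40 [[284.7, 195.1], [294.4, 190.2], [262.9, 159.5], [273.0, 155.3]]
```

View pics/c5.png

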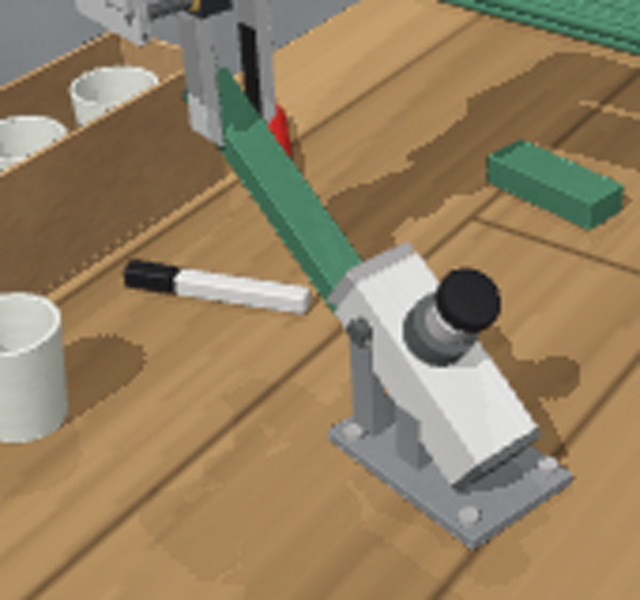

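The slat is now tilted about 33–35°. I'll back out, rise onto the slot axis and line up.

```bash

python3 -m jog '[{"gripper":0,"delta_pos":[0.02,0,0],"twist":0},{"gripper":0,"delta_pos":[0.04,0,0],"twist":0},{"gripper":0,"delta_pos":[0.04,0,-0.02],"twist":0},{"gripper":0,"delta_pos":[0.04,-0.001,-0.037],"twist":0},{"gripper":0,"delta_pos":[0.02,-0.001,-0.039],"twist":0},{"gripper":0,"delta_pos":[0.003,-0.001,-0.039],"twist":0},{"gripper":0,"delta_pos":[0.003,-0.001,-0.039],"twist":0},{"gripper":0,"delta_pos":[0.003,-0.001,-0.039],"twist":0}]'
python3 -c "
from h import *
go(684,-26,288.4,-14.7)
cv2.imwrite('pics/side6.png',cams.grab_frame('side')[:,:,::-1])
b=cv2.imread('pics/side6.png')[110:230,220:340]
cv2.imwrite('pics/c6.png',cv2.resize(b,(600,600),interpolation=2))
"
```

```text
clock: 8.85
position: [687.5, -28.3, 288.6]
tcp_rot: [0.992, -0.127, 0.001, 0.0]
ft_force: [0.6, -0.9, -0.3]
opening: 30.1
grasp_force: 30.0
t 8.85 pos [687.5 -28.3 288.6] yaw -14.64 F [ 0.6 -0.9 -0.3] open 30.1 -> d [-0.0039 -0.0013  0.0002] twist 0.06
```

View pics/c6.png

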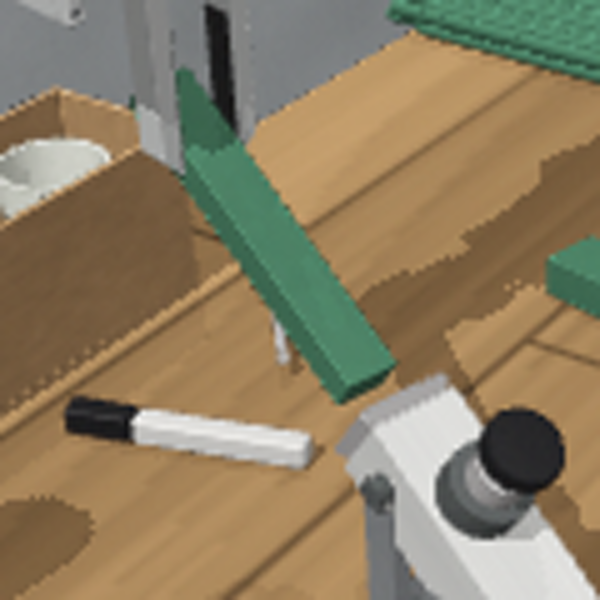

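```bash
python3 - <<'E'
from h import *
ex=np.array([.967,-.254,0]);ey=np.array([.254,.967,0]);ez=np.array([0,0,1.])
P=ctrl.sense()['position']-[0,0,89.3];O=np.array([554,8,0.])
a=np.radians(35);s=np.cos(a)*ex+np.sin(a)*ez;n=-np.sin(a)*ex+np.cos(a)*ez
M=O+105*ez
pr=lambda p:proj('side',p)[0].round(1)
print("cap model",pr(M-50*s+76*n),"base fl,bl,br",pr(O+3.5*ex+42.5*ey+10*ez),pr(O-131.5*ex+42.5*ey+10*ez),pr(O-131.5*ex-42.5*ey+10*ez))
for d in(33,35):
  b=np.radians(d);u=np.cos(b)*ex+np.sin(b)*ez;m=-np.sin(b)*ex+np.cos(b)*ez
  print(d,"slat tr,tl,bl",[pr(P-149*u+y*ey+z*m) for y,z in((-15,10),(15,10),(15,-10))])
print("px per 1mm s,y,n",[(pr(M+100*v)-pr(M))/100 for v in(s,ey,n)])
im=cv2.imread('pics/side6.png');g=cv2.cvtColor(im,cv2.COLOR_BGR2HSV)
k=cv2.inRange(g,(0,0,0),(180,255,45));k[:185]=0;k[220:]=0;k[:,:300]=0;k[:,345:]=0
c=max(cv2.findContours(k,0,1)[0],key=cv2.contourArea);print("cap blob",cv2.minEnclosingCircle(c),cv2.fitEllipse(c))
q=cv2.inRange(g,(60,90,20),(95,255,255));q[:120]=0;q[:,:250]=0;q[:,310:]=0
c=max(cv2.findContours(q,0,1)[0],key=cv2.contourArea);print(cv2.approxPolyDP(c,1.5,True)[:,0].tolist())
E
```

```text
cap model [324.6 198.4] base fl,bl,br [285.6 234. ] [325.  263.5] [351.5 245.4]
33 slat tr,tl,bl [array([301.6, 183. ]), array([291.6, 188. ]), array([288.9, 192.1])]
35 slat tr,tl,bl [array([301. , 184.2]), array([291. , 189.1]), array([288.1, 193. ])]
px per 1mm s,y,n [array([-0.237, -0.348]), array([-0.353,  0.181]), array([ 0.169, -0.21 ])]
cap blob ((323.7272644042969, 199.72727966308594), 8.579343795776367) ((324.02984619140625, 199.71910095214844), (15.15318489074707, 16.489334106445312), 139.1373291015625)
[[255, 124], [256, 145], [287, 189], [296, 185], [297, 180], [258, 125]]
```

Residuals put the slat within about 1 mm laterally and about 2 mm low. I'll correct the height and slide in along the slot while watching the force.

```bash

python3 -m jog '[{"gripper":0,"delta_pos":[0,0,-0.0025],"twist":0},{"gripper":0,"delta_pos":[-0.0082,0,0.0032],"twist":0},{"gripper":0,"delta_pos":[-0.0164,0,0.009],"twist":0},{"gripper":0,"delta_pos":[-0.0164,0,0.009],"twist":0}]'
python3 -c "
from h import *
go(684,-26,288.4,-14.7)"
python3 -m jog '[{"gripper":0,"delta_pos":[-0.0041,0,0.0029],"twist":0},{"gripper":0,"delta_pos":[-0.0082,0,0.0057],"twist":0},{"gripper":0,"delta_pos":[-0.0123,0,0.0086],"twist":0},{"gripper":0,"delta_pos":[-0.0123,0,0.0086],"twist":0}]'
python3 -c "
from h import *
go(684,-26,288.4,-14.7);print(ctrl.sense()['wrist_torque'].round(2))"
```

```text
clock: 9.3
position: [670.4, -24.0, 277.2]
tcp_rot: [0.992, -0.128, -0.002, -0.0]
ft_force: [-0.1, 0.3, -0.6]
opening: 29.5
grasp_force: 30.0
t 9.3 pos [670.4 -24.  277.2] yaw -14.65 F [-0.1  0.3 -0.6] open 29.5 -> d [ 0.0137 -0.0015 -0.0113] twist 0.05
clock: 9.7
position: [658.8, -20.9, 269.4]
tcp_rot: [0.992, -0.128, -0.001, -0.0]
ft_force: [0.2, -0.1, -0.9]
opening: 29.7
grasp_force: 30.0
t 9.7 pos [658.8 -20.9 269.4] yaw -14.65 F [ 0.2 -0.1 -0.9] open 29.7 -> d [ 0.0256 -0.0014 -0.019 ] twist 0.05
[0.08 0.03 0.01]
```

```bash

python3 -m jog '[{"gripper":0,"delta_pos":[-0.0041,0,0.0029],"twist":0},{"gripper":0,"delta_pos":[-0.0082,0,0.0057],"twist":0},{"gripper":0,"delta_pos":[-0.0123,0,0.0086],"twist":0},{"gripper":0,"delta_pos":[-0.0123,0,0.0086],"twist":0}]'
python3 -c "
from h import *
go(684,-26,288.4,-14.7);print(ctrl.sense()['wrist_torque'].round(2))"
python3 -m jog '[{"gripper":0,"delta_pos":[-0.0041,0,0.0029],"twist":0},{"gripper":0,"delta_pos":[-0.0082,0,0.0057],"twist":0},{"gripper":0,"delta_pos":[-0.0123,0,0.0086],"twist":0},{"gripper":0,"delta_pos":[-0.0123,0,0.0086],"twist":0}]'
python3 -c "
from h import *
go(684,-26,288.4,-14.7);print(ctrl.sense()['wrist_torque'].round(2))"
```

```text
clock: 10.1
position: [648.9, -18.4, 263.2]
tcp_rot: [0.992, -0.128, 0.003, 0.0]
ft_force: [3.5, -1.2, 1.7]
opening: 29.9
grasp_force: 30.0
t 10.1 pos [648.9 -18.4 263.2] yaw -14.66 F [ 3.5 -1.2  1.7] open 29.9 -> d [ 0.0361 -0.0016 -0.025 ] twist 0.04
[-0.25 -0.72 -0.  ]
clock: 10.5
position: [634.3, -14.5, 251.5]
tcp_rot: [0.992, -0.127, -0.002, -0.0]
ft_force: [1.6, -1.4, 0.5]
opening: 29.5
grasp_force: 30.0
t 10.5 pos [634.3 -14.5 251.5] yaw -14.65 F [ 1.6 -1.4  0.5] open 29.5 -> d [ 0.0508 -0.0015 -0.0371] twist 0.05
[-0.15 -0.38  0.09]
```

Past the ball detent. I'll keep on towards the stop.

```bash

python3 -m jog '[{"gripper":0,"delta_pos":[-0.0041,0,0.0029],"twist":0},{"gripper":0,"delta_pos":[-0.0082,0,0.0057],"twist":0},{"gripper":0,"delta_pos":[-0.0123,0,0.0086],"twist":0},{"gripper":0,"delta_pos":[-0.0123,0,0.0086],"twist":0}]'
python3 -m jog '[{"gripper":0,"delta_pos":[-0.0025,0,0.0017],"twist":0},{"gripper":0,"delta_pos":[-0.0049,0,0.0034],"twist":0},{"gripper":0,"delta_pos":[-0.0082,0,0.0057],"twist":0},{"gripper":0,"delta_pos":[-0.0082,0,0.0057],"twist":0}]'
python3 -c "
from h import *
go(684,-26,288.4,-14.7);print(ctrl.sense()['wrist_torque'].round(2))"
python3 -m jog '[{"gripper":0,"delta_pos":[-0.0025,0,0.0017],"twist":0},{"gripper":0,"delta_pos":[-0.0049,0,0.0034],"twist":0},{"gripper":0,"delta_pos":[-0.0049,0,0.0034],"twist":0}]'
python3 -c "
from h import *
go(684,-26,288.4,-14.7);print(ctrl.sense()['wrist_torque'].round(2))"
```

```text
clock: 10.9
position: [622.6, -11.4, 243.3]
tcp_rot: [0.992, -0.127, -0.001, -0.0]
ft_force: [0.8, -0.1, 0.8]
opening: 29.4
grasp_force: 30.0
clock: 11.3
position: [615.3, -9.5, 238.2]
tcp_rot: [0.992, -0.128, -0.001, -0.0]
ft_force: [2.4, -1.1, 2.7]
opening: 29.5
grasp_force: 30.0
t 11.3 pos [615.3  -9.5 238.2] yaw -14.66 F [ 2.4 -1.1  2.7] open 29.5 -> d [ 0.0706 -0.0015 -0.0503] twist 0.04
[-0.13 -0.34  0.02]
clock: 11.6
position: [611.2, -8.5, 235.5]
tcp_rot: [0.992, -0.128, 0.0, -0.0]
ft_force: [2.3, -1.7, 4.7]
opening: 29.6
grasp_force: 30.0
t 11.6 pos [611.2  -8.5 235.5] yaw -14.66 F [ 2.3 -1.7  4.7] open 29.6 -> d [ 0.0749 -0.0015 -0.0529] twist 0.04
[-0.1  -0.36 -0.01]
```

```bash

for i in 1 2; do
python3 -m jog '[{"gripper":0,"delta_pos":[-0.0016,0,0.0011],"twist":0},{"gripper":0,"delta_pos":[-0.0033,0,0.0023],"twist":0},{"gripper":0,"delta_pos":[-0.0049,0,0.0034],"twist":0},{"gripper":0,"delta_pos":[-0.0049,0,0.0034],"twist":0}]' | sed -n '2p;4p'
done
```

```text
position: [609.7, -8.2, 235.2]
ft_force: [7.3, -2.9, 9.4]
position: [608.4, -7.9, 234.9]
ft_force: [11.0, -3.6, 13.8]
```

Force is rising steeply at about 80 mm insertion, which looks like the stop. One more firm push, then release.

```bash

python3 -m jog '[{"gripper":0,"delta_pos":[-0.0016,0,0.0011],"twist":0},{"gripper":0,"delta_pos":[-0.0033,0,0.0023],"twist":0},{"gripper":0,"delta_pos":[-0.0033,0,0.0023],"twist":0},{"gripper":0,"delta_pos":[-0.0033,0,0.0023],"twist":0}]' | sed -n '1,4p'
python3 -m jog '[{"gripper":60,"delta_pos":[0,0,0],"twist":0},{"gripper":60,"delta_pos":[0,0,0],"twist":0},{"gripper":60,"delta_pos":[0,0,0],"twist":0},{"gripper":60,"delta_pos":[0,0,0],"twist":0},{"gripper":60,"delta_pos":[0,0,0],"twist":0}]'
python3 -c "
from h import *
go(608,-8,340,-14.7)"
```

```text
clock: 12.8
position: [607.4, -7.6, 234.6]
tcp_rot: [0.992, -0.128, 0.014, 0.001]
ft_force: [15.2, -5.5, 16.2]
clock: 13.3
position: [597.5, -4.8, 224.6]
tcp_rot: [0.992, -0.128, -0.002, -0.0]
ft_force: [-0.5, -0.3, 0.4]
opening: 56.3
grasp_force: 0.0
t 13.3 pos [597.5  -4.8 224.6] yaw -14.65 F [-0.5 -0.3  0.4] open 56.3 -> d [ 0.0106  0.0004 -0.1155] twist 0.05
```

```bash

python3 -m jog '[{"gripper":60,"delta_pos":[0.011,0,-0.02],"twist":0},{"gripper":60,"delta_pos":[0.011,0,-0.06],"twist":0},{"gripper":60,"delta_pos":[0.011,0,-0.1],"twist":0},{"gripper":20,"delta_pos":[0.011,0,-0.12],"twist":0},{"gripper":0,"delta_pos":[0.011,0,-0.12],"twist":0}]'
python3 -c "
from h import *
go(473-.967*8,29+.254*8,260,-14.7)
cv2.imwrite('pics/side7.png',cams.grab_frame('side')[:,:,::-1])
b=cv2.imread('pics/side7.png')[110:270,220:380]
cv2.imwrite('pics/c7.png',cv2.resize(b,(600,600),interpolation=2))
"
```

```text
clock: 13.8
position: [610.7, -8.1, 350.2]
tcp_rot: [0.992, -0.127, 0.004, 0.0]
ft_force: [0.6, -0.1, -0.4]
opening: 43.4
grasp_force: 0.0
t 13.8 pos [610.7  -8.1 350.2] yaw -14.65 F [ 0.6 -0.1 -0.4] open 43.4 -> d [-0.1513 -0.001   0.0891] twist 0.05
```

View pics/c7.png

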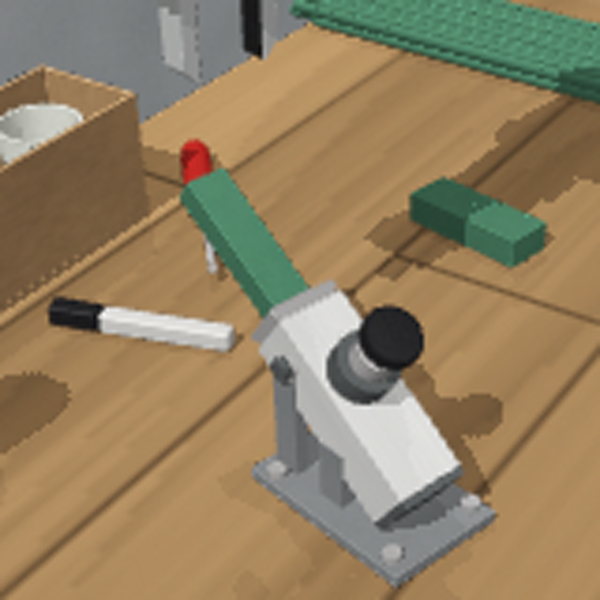

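```bash
python3 - <<'E'
from h import *
ex=np.array([.967,-.254,0]);ey=np.array([.254,.967,0]);ez=np.array([0,0,1.]);O=np.array([554,8,0.])
a=np.radians(35);s=np.cos(a)*ex+np.sin(a)*ez;n=-np.sin(a)*ex+np.cos(a)*ez;M=O+105*ez
for d in(80,90,100,110,120,130):print(d,(proj('side',M+d*s+10*n)[0]+[.6,1.3]).round(1))
E
```

```text
80 [281.8 166.1]
90 [279.5 162.7]
100 [277.1 159.2]
110 [274.8 155.8]
120 [272.4 152.4]
130 [270.1 148.9]
```

The image puts the slat's end about 107 mm outside the mouth, so it is about 73 mm in, which fits the stop range. To be sure, I'll push on its outer end with closed fingers.

```bash

python3 -m jog '[{"gripper":0,"delta_pos":[0.04,0.001,0],"twist":0},{"gripper":0,"delta_pos":[0.07,0.001,0],"twist":0},{"gripper":0,"delta_pos":[0.07,0.001,0.04],"twist":0},{"gripper":0,"delta_pos":[0.07,0.001,0.08],"twist":0},{"gripper":0,"delta_pos":[0.07,0.001,0.098],"twist":0},{"gripper":0,"delta_pos":[0.07,0.001,0.098],"twist":0}]'
python3 -c "
from h import *
go(675,-24,252,-14.7)"
```

```text
clock: 14.45
position: [672.7, -26.0, 239.6]
tcp_rot: [0.992, -0.128, -0.007, -0.0]
ft_force: [0.1, 1.0, -0.2]
opening: 0.4
grasp_force: 0.0
t 14.45 pos [672.7 -26.  239.6] yaw -14.67 F [ 0.1  1.  -0.2] open 0.4 -> d [ 0.0015 -0.0025 -0.0124] twist 0.03
```

```bash

python3 -m jog '[{"gripper":0,"delta_pos":[-0.004,-0.001,0],"twist":0},{"gripper":0,"delta_pos":[-0.012,-0.001,0],"twist":0},{"gripper":0,"delta_pos":[-0.012,-0.001,0],"twist":0}]' | sed -n '2p;4p'
for i in 1 2 3; do
python3 -m jog '[{"gripper":0,"delta_pos":[-0.003,0,0.002],"twist":0},{"gripper":0,"delta_pos":[-0.006,0,0.004],"twist":0},{"gripper":0,"delta_pos":[-0.006,0,0.004],"twist":0}]' | sed -n '2p;4p'
done
```

```text
position: [665.1, -22.2, 250.0]
ft_force: [0.4, 0.4, 0.2]
position: [659.0, -21.0, 244.1]
ft_force: [-0.9, -0.2, -0.2]
position: [655.0, -20.0, 241.4]
ft_force: [3.6, -1.4, 2.3]
position: [653.5, -19.7, 241.4]
ft_force: [11.5, -2.6, 7.0]
```

```bash

python3 -m jog '[{"gripper":0,"delta_pos":[-0.003,0,0.002],"twist":0},{"gripper":0,"delta_pos":[-0.006,0,0.004],"twist":0},{"gripper":0,"delta_pos":[-0.006,0,0.004],"twist":0}]' | sed -n '2p;4p'
python3 -m jog '[{"gripper":0,"delta_pos":[0.015,0,-0.01],"twist":0},{"gripper":0,"delta_pos":[0.04,0,-0.03],"twist":0},{"gripper":0,"delta_pos":[0.04,0,-0.08],"twist":0},{"gripper":0,"delta_pos":[0.04,0,-0.11],"twist":0},{"gripper":0,"delta_pos":[0.0,0,-0.11],"twist":0},{"gripper":0,"delta_pos":[-0.04,0,-0.11],"twist":0}]'
python3 -c "
from h import *
go(473-.967*8,29+.254*8,260,-14.7)"
```

```text
position: [652.0, -19.5, 241.4]
ft_force: [17.6, -5.3, 10.5]
clock: 16.55
position: [602.9, -6.5, 342.7]
tcp_rot: [0.992, -0.128, 0.0, -0.0]
ft_force: [-0.4, 0.2, 0.3]
opening: 0.5
grasp_force: 0.0
t 16.55 pos [602.9  -6.5 342.7] yaw -14.69 F [-0.4  0.2  0.3] open 0.5 -> d [-0.1427 -0.0013  0.0827] twist 0.01
```

The slat doesn't move under 20 N, so it is home. On to the cap.

```bash

python3 -m jog '[{"gripper":0,"delta_pos":[-0.05,-0.001,0],"twist":0},{"gripper":0,"delta_pos":[-0.1,-0.001,0],"twist":0},{"gripper":0,"delta_pos":[-0.143,-0.001,0.02],"twist":0},{"gripper":0,"delta_pos":[-0.143,-0.001,0.06],"twist":0},{"gripper":0,"delta_pos":[-0.143,-0.001,0.075],"twist":0},{"gripper":0,"delta_pos":[-0.143,-0.001,0.075],"twist":0},{"gripper":0,"delta_pos":[-0.143,-0.001,0.075],"twist":0}]'
python3 -c "
from h import *
go(465.3,31,245,-14.7)
cv2.imwrite('pics/side8.png',cams.grab_frame('side')[:,:,::-1])
b=cv2.imread('pics/side8.png')[110:270,220:380]
cv2.imwrite('pics/c8.png',cv2.resize(b,(600,600),interpolation=2))"
```

```text
clock: 17.25
position: [465.0, 30.8, 267.0]
tcp_rot: [0.992, -0.128, -0.001, -0.0]
ft_force: [-0.2, 1.3, 0.1]
opening: 0.7
grasp_force: 0.0
t 17.25 pos [465.   30.8 267. ] yaw -14.66 F [-0.2  1.3  0.1] open 0.7 -> d [ 0.0002 -0.0003  0.022 ] twist 0.04
```

View pics/c8.png

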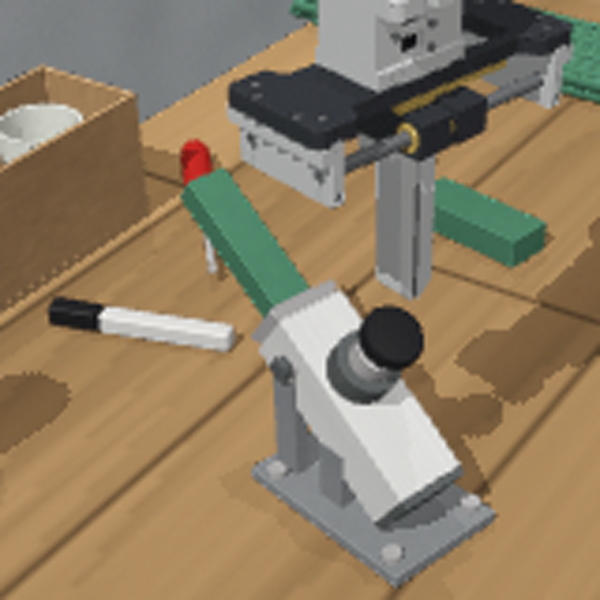

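```bash

python3 -m jog '[{"gripper":0,"delta_pos":[0,0,0.012],"twist":0},{"gripper":0,"delta_pos":[0,0,0.024],"twist":0},{"gripper":0,"delta_pos":[0,0,0.024],"twist":0},{"gripper":0,"delta_pos":[0,0,0.024],"twist":0}]' | sed -n '2p;4p'
for i in 1 2 3; do
python3 -m jog '[{"gripper":0,"delta_pos":[0.0015,0,0.0021],"twist":0},{"gripper":0,"delta_pos":[0.0029,0,0.0041],"twist":0},{"gripper":0,"delta_pos":[0.0029,0,0.0041],"twist":0}]' | sed -n '2p;4p'
done
```

```text
position: [465.0, 30.7, 242.4]
ft_force: [0.4, 1.0, -0.3]
position: [468.4, 29.9, 239.2]
ft_force: [0.0, 0.2, 1.6]
position: [471.2, 29.2, 235.0]
ft_force: [-1.1, 0.5, 4.0]
position: [473.8, 28.5, 231.4]
ft_force: [-2.0, 1.3, 8.4]
```

The first stop is passed, at about 8 N. I'll keep pressing.

```bash

for i in 1 2 3; do
python3 -m jog '[{"gripper":0,"delta_pos":[0.0015,0,0.0021],"twist":0},{"gripper":0,"delta_pos":[0.0029,0,0.0041],"twist":0},{"gripper":0,"delta_pos":[0.0029,0,0.0041],"twist":0}]' | sed -n '2p;4p'
done
```

```text
position: [476.2, 28.0, 228.2]
ft_force: [-6.4, 1.8, 13.3]
position: [477.5, 27.8, 227.3]
ft_force: [-19.6, 2.7, 37.2]
position: [478.8, 27.6, 226.6]
ft_force: [-33.6, 5.7, 62.1]
```

The second stop was firmly reached. I'll retract along the axis and lift clear.

```bash

python3 -m jog '[{"gripper":0,"delta_pos":[-0.006,0,-0.0085],"twist":0},{"gripper":0,"delta_pos":[-0.012,0,-0.017],"twist":0},{"gripper":0,"delta_pos":[-0.02,0,-0.03],"twist":0},{"gripper":0,"delta_pos":[-0.02,0,-0.07],"twist":0},{"gripper":0,"delta_pos":[-0.02,0,-0.12],"twist":0},{"gripper":0,"delta_pos":[-0.02,0.04,-0.12],"twist":0},{"gripper":0,"delta_pos":[-0.02,0.08,-0.12],"twist":0},{"gripper":0,"delta_pos":[-0.02,0.08,-0.12],"twist":0}]'
python3 -c "
from h import *
cv2.imwrite('pics/side9.png',cams.grab_frame('side')[:,:,::-1])
a=cv2.imread('pics/side7.png')[130:270,255:370].astype(int);b=cv2.imread('pics/side9.png')[130:270,255:370].astype(int)
d=abs(a-b).max(2);print('changed px',(d>40).sum(),np.argwhere(d>40).mean(0) if (d>40).any() else '')
g=lambda f:cv2.inRange(cv2.cvtColor(cv2.imread(f),cv2.COLOR_BGR2HSV),(60,90,20),(95,255,255))[140:200,265:305]
for f in('pics/side7.png','pics/side9.png'): m=g(f);print(m.sum()//255,np.argwhere(m).mean(0))
print(ctrl.sense()['ft_force'].round(1),ctrl.sense()['qd'].round(3))"
```

```text
clock: 20.3
position: [441.9, -49.1, 338.4]
tcp_rot: [0.991, -0.13, 0.0, 0.001]
ft_force: [-0.2, 0.6, -0.1]
opening: 0.3
grasp_force: 0.0
changed px 809 [25.85414091 94.35352287]
548 [33.6459854  19.14233577]
548 [33.49817518 19.24087591]
[-0.3  0.8  0.2] [0.048 0.012 0.    0.02  0.005 0.013]
```

```bash
python3 -c "
from h import *
a=cv2.imread('pics/side7.png').astype(int);b=cv2.imread('pics/side9.png').astype(int)
d=abs(a-b).max(2);print('cap region',(d[190:212,305:334]>40).sum(),'jig',(d[185:265,285:330]>40).sum())
from bench import order;print(order.sign_off())"
```

```text
cap region 0 jig 5
the job is handed in; nothing more can be done
None
```

The job is handed in at about 20 s of the 48 s: the slat is home (about 20 N on its end didn't move it) and let go, the stamp was pressed to its second stop and sprang back, and the bystanders weren't touched; the press peaked at roughly 70 N through the fingertips, and no verdict came back.

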